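# Turn the detector test plate over and lay it in a tray

### The arm

A 6-joint arm with a two-finger parallel gripper is mounted at the origin on a cart in front of the work surface, level with it; the furniture and walls round the work are solid. World frame = base frame: x ahead of the robot, y to its left, z up, the work surface at z = 0. Lengths are in m, angles in rad, forces in N, time in s.
With the tool pointing down it reaches from about 0.275 to 0.825 m from the base axis. Payload 4.9 kg.
Tool frame: the origin (TCP) lies on the centre line of the jaws, within the pads' length; the fingertips stand 25 mm ahead of it and the grasp point (between the pads) lies 6 mm ahead of it; z points along the fingers, y is the direction in which the jaws open and shut (so a half turn about z gives the same grasp; the last joint's range is limited). The gripper opens to 85 mm and grips with 20 to 120 N. Pads are 22 mm wide; open, the fingers measure 114 mm over their backs; the gripper's body (76 mm by 85 mm) begins 54 mm behind the grasp point. The pads swing forward as they close: fully open they stand 13 mm farther back than shut.
Start: joints at [-1.43, 0.326, -0.193, 1.052, 0, 1.437], TCP at [0.149, -0.529, 0.256] pointing down, gripper open.
Joint ranges: [-2.65, 2.65], [-0.97, 1.79], [-1.3, 1.35], [-1.93, 2.1], [-1.47, 1.37], [-3.14, 3.14]. Speed limits (rad/s): [2.57, 2.57, 3.14, 3.14, 3.14, 3.14].

### API

Orientations are given as a unit quaternion [x, y, z, w].
In Python, from plant import state, grab_frame, sign_off gives the robot as it stands. The module is installed in compiled form; this text tells all that it offers.
- The arm moves only by the tool carry_out, never from a script. Its argument "increments" is a list that holds one entry, the list of rows, each a list of 7 numbers: the shift along the tool's x, y, z in m, then the turn, a rotation vector about the tool's x, y, z in units of 8 degrees (1.0 is 8 degrees), then the opening in per cent of the stroke, from 0 (shut) to 100 (fully open). A call has 1 to 20 rows; each row shifts and turns the commanded pose from where the row before left it, along the tool's axes as they then stand; what a row does not reach is not made up. A row lasts 1/10 s, in which the tool goes at most 50 mm and 8.59 degrees, less where a joint would pass 70% of its speed; a pose out of reach is approached as far as the arm can. A call with a gripper value outside its range is refused whole. The fingers move at their own pace and stop on an object; the grip force is fixed at half the most. Time passes only in rows, so rows that do not move let the fingers close. It gives the time, the measured TCP pose, the force and the opening at its end, in the units of the state.
- state(): the state, without advancing time (a new reading comes with each control period).
- grab_frame(name): name is "side" or "top"; returns a dict with "frame" (400x640x3 uint8, red, green, blue), "fx", "fy", "cx", "cy" (pixels), "R" (3x3) and "t" (3): a world point X has camera coordinates R X + t. Camera axes: x right, y down, z forward; pixel columns grow to the right and rows downward; lengths in m; the calibration is good to about 2 mm. A picture is of the moment at which its call begins. There is no depth.
- sign_off(): hands the job in, once; it reports no verdict.
The state is a dict: "time_s": time; "qpos": joint angles; "dq": joint speeds; "joint_efforts": joint torques, N m; "position": TCP position; "tcp_rot": TCP orientation; "contact_force": force on the tool from outside, world axes, zero at the start; "moment": the same for the moment, N m; "gripper_width": finger opening in m.
Only numpy, scipy, OpenCV 4.12 (cv2) and the standard library are available. Lean on these libraries where they do the work, as an engineer would, in place of code of your own. Each camera call takes 0.05 s, during which the arm holds its last target.

### The job

The white test plate for the metal detector is lying with its steel disc underneath. Turn it over with the turning ramp: let it drop, level, from a few centimetres above the ramp's top edge so that one end catches the edge and the plate flips and comes to rest disc up in the catch pan (never turn it over in the gripper). Then take it out and set it down in the empty white food tray, disc up and flat on the tray's floor, without dropping it in, and leave the tub, scoop, tally counter and label roll where they are.

Things in the scene. Friction and masses are not known exactly. Their poses are not given: they have to be found in the camera images.
- test_plate: White plastic plate 90 (its x) x 56 (its y) x 12 mm, 0.12 kg. Origin: centre of the disc face (smooth, flush 30 mm steel disc). z points to the foot face: a 9 mm body with two 3 mm grey foot rails along x at y = +-19 mm. Starts flat on the table disc down, z up. Turned over, z points down and the origin is 12 mm above what it stands on. Grip it from above across the 56 mm width.
- turning_ramp: Fixed stainless stand; origin on the table below the middle of its top edge. Towards -x (about towards the robot) is the catch pan: floor 5 mm above the table, inside from x = -182 mm to beneath the ramp, y = -97 to +97 mm, walls 18 mm high. Towards +x a 130 mm wide, 3 mm thick sheet ramp runs down at 50 degrees from the top edge; the space beneath it is open to the pan.
- ramp_edge (a point): Middle of the ramp's top edge (130 mm long, along y), 106 mm above the table; axes as turning_ramp. A plate let go at rest and level, length square to the edge, underside 40 to 60 mm above it and centre 23 to 34 mm out over the pan (x = -23 to -34 mm) catches it with its back end and flips once. Farther out it misses; with its middle behind the edge it slides down the ramp unturned.
- pan_floor (a point): Point on the catch pan's floor, 85 mm out from the top edge on the middle line; axes as turning_ramp. A flipped plate comes to rest disc up on the pan floor, its middle about 70 to 110 mm out from the edge, up to about 30 mm off the middle line and 0.5 rad askew.
- empty_tray: Empty moulded white food tray, 206 mm (x) by 255 mm (y) over the rim, 66 mm high; origin at the centre of its underside, z up. Loose, 0.3 kg. Floor 6 mm thick, free floor inside 166 mm (x) by 216 mm (y).
- tub: Small round white tub, 70 mm across and 45 mm high, origin at the centre of its underside. Leave it.
- scoop: Small stainless scoop lying on the table, 206 mm long (its y), 60 mm wide, 32 mm high. Leave it.
- counter: Tally counter lying on its back, 68 x 55 x 24 mm. Leave it.
- roll: White label roll standing on its flat side, 92 mm across, 52 mm high. Leave it.
Mind the look-alikes: they are no part of the job. Several things have the shape of the test_plate; the one meant has the colours described above.

How it is judged:
By the outcome, as a careful person would: the job done as asked, in the order asked, and still so for the second after the job is handed in, with the robot touching nothing.
It also fails if it takes over 48 s, if anything falls off the work surface, if the arm or the gripper's body presses on something with over 40 N, if the wrist force passes 120 N, or if a joint passes its speed limit or range.

## Working session

There is one attempt and no reset: what is moved stays moved. The work goes in short steps, Python scripts to look and compute and a tool call to move; the robot and the scene stay as the last step left them, time stands still between calls to the robot, and variables do not carry over. Pictures are saved under pics/ and viewed, and the job is handed in when it is done.

Besides the shell and the picture viewer there is one more tool, called after "Request:" as name([rows], argument=value, ...), one row to a line, values as JSON. carry_out: Moves the arm, as the interface text tells. Its arguments: {"type":"object","properties":{"increments":{"type":"array","items":{"type":"array","items":{"type":"array","items":{"type":"number"}}}}},"required":["increments"]}

```bash
mkdir -p pics
cat > h.py <<'E'
import numpy as np, cv2, json
from plant import state, grab_frame, sign_off
def snap(n):
    d=grab_frame(n); 
    return d
def save(d,f,crop=None,s=1):
    im=d["frame"][:,:,::-1]
    if crop: u0,v0,u1,v1=crop; im=im[v0:v1,u0:u1]
    if s!=1: im=cv2.resize(im,None,fx=s,fy=s,interpolation=cv2.INTER_CUBIC)
    cv2.imwrite(f,im)
def proj(d,X):
    c=np.array(d["R"])@np.array(X,float)+np.array(d["t"]).ravel()
    return np.array([d["fx"]*c[0]/c[2]+d["cx"],d["fy"]*c[1]/c[2]+d["cy"]])
def ray(d,u,v):
    R=np.array(d["R"]);t=np.array(d["t"]).ravel()
    return -R.T@t, R.T@np.array([(u-d["cx"])/d["fx"],(v-d["cy"])/d["fy"],1])
def onz(d,u,v,z):
    o,r=ray(d,u,v); return o+r*(z-o[2])/r[2]
def tri(d1,p1,d2,p2):
    o1,r1=ray(d1,*p1);o2,r2=ray(d2,*p2)
    A=np.stack([r1,-r2],1);s=np.linalg.lstsq(A,o2-o1,rcond=None)[0]
    a=o1+s[0]*r1;b=o2+s[1]*r2
    return (a+b)/2,np.linalg.norm(a-b)
E
python3 - <<'E'
from h import *
import pickle
s=state();print(s)
D={n:snap(n) for n in("side","top")}
pickle.dump(D,open("d0.pkl","wb"))
for n in D: save(D[n],f"pics/{n}0.png",None,1.25); print(n,ray(D[n],320,200),D[n]["fx"],D[n]["cx"],D[n]["cy"])
E
```

```text
{'time_s': 0.0, 'qpos': array([-1.43019067e+00,  3.26903411e-01, -1.93588796e-01,  1.05201209e+00,
        1.76453463e-05,  1.43660642e+00]), 'dq': array([ 0.00013134, -0.00010621,  0.00019764, -0.00056075, -0.00042202,
        0.00084397]), 'joint_efforts': array([ 2.78752659e-04, -4.43398511e+01,  2.62440652e+01,  1.53698260e-02,
       -1.58185530e-04,  3.11347343e-06]), 'position': array([ 0.14918688, -0.5288154 ,  0.25552198]), 'tcp_rot': array([ 9.90575405e-01,  1.36965828e-01,  6.08315354e-06, -8.54008290e-04]), 'contact_force': array([-0.68751057,  0.32277757,  0.16891698]), 'moment': array([-0.00773904, -0.01430078,  0.01105639]), 'gripper_width': 0.08558380250328597}
side (array([0.52406832, 1.1232014 , 0.51035681]), array([ 0.03897136, -0.92816089, -0.37016604])) 366.87703610396017 321.33643056832136 198.7815087702623
top (array([0.2776173 , 0.07122985, 1.45184139]), array([ 0.20674714, -0.00950243, -0.97835535])) 422.36102921818434 319.46284690005984 201.47867694025328
```

View pics/top0.png

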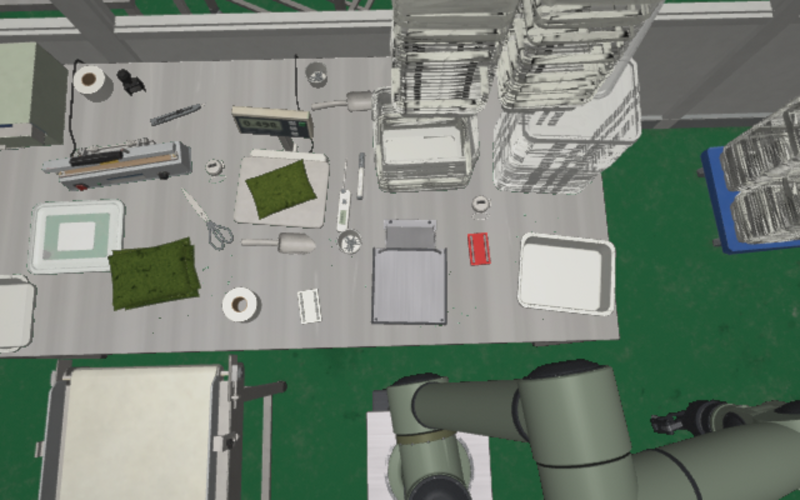

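View pics/side0.png

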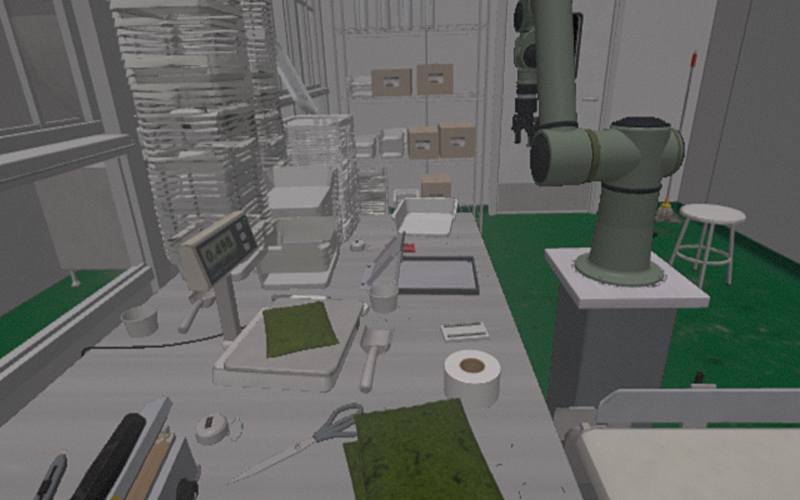

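The top view shows the white plate at about (309,306) in the scaled picture, the ramp top edge near (410,250) with the pan below it, and the empty tray at (567,272). The red plate at (479,249) is a look-alike. I'll enlarge crops of these next.

Run:
```python
from h import *
import pickle
D=pickle.load(open("d0.pkl","rb"))
save(D["top"],"pics/t_a.png",(225,165,365,265),5.7)
save(D["top"],"pics/t_b.png",(365,165,505,265),5.7)
save(D["side"],"pics/s_a.png",(280,180,400,280),6)
```

```text
(no output)
```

View pics/t_a.png

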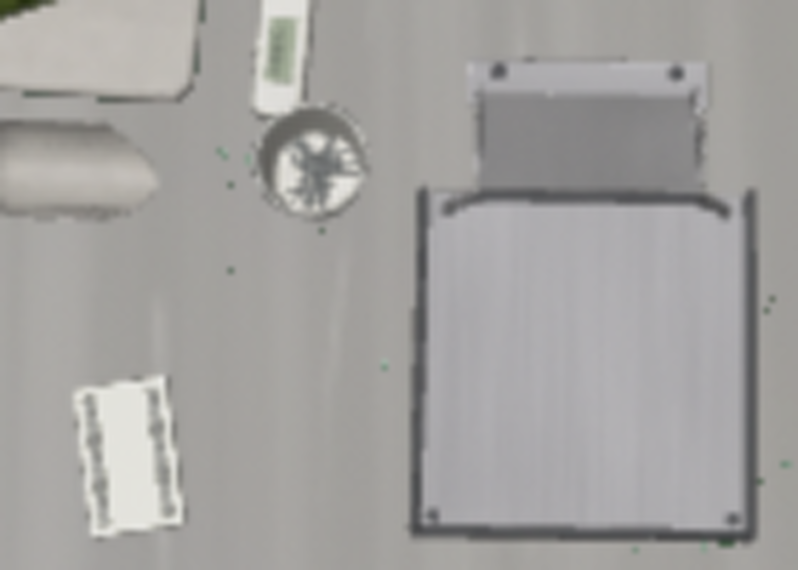

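View pics/t_b.png

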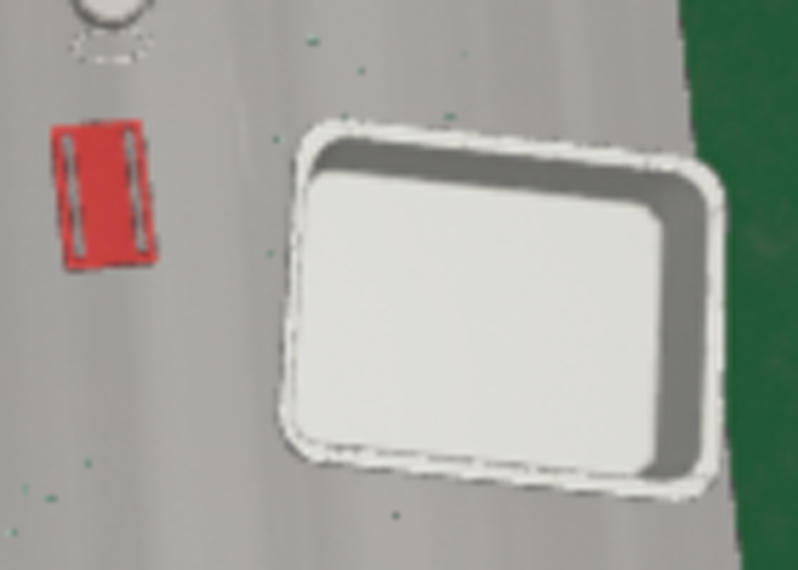

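View pics/s_a.png

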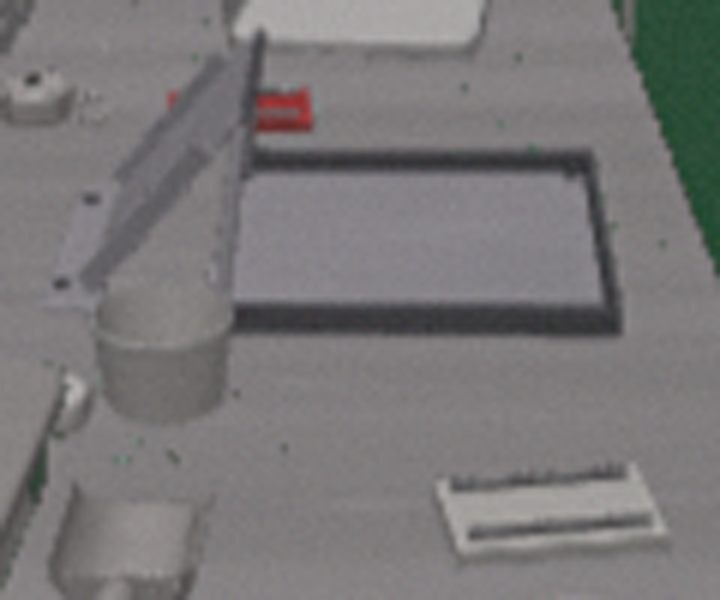

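```bash
cat > m.py <<'E'
from h import *
import pickle
D=pickle.load(open("d0.pkl","rb"));T=D["top"];S=D["side"]
ta=lambda x,y:(225+(x+.5)/5.7-.5,165+(y+.5)/5.7-.5)
tb=lambda x,y:(365+(x+.5)/5.7-.5,165+(y+.5)/5.7-.5)
sa=lambda x,y:(280+(x+.5)/6-.5,180+(y+.5)/6-.5)
E
python3 - <<'E'
from m import *
np.set_printoptions(precision=4,suppress=True)
def p(n,t,s): X,e=tri(T,t,S,s);print(n,X,round(e,4))
print("plate")
p("near-y+ front",ta(95,537),sa(668,540)) # placeholder checks
for n,t in dict(a=(74,388),b=(163,375),c=(183,522),d=(95,537)).items(): print(n,onz(T,*ta(*t),.009))
for n,t in dict(a=(438,482),b=(632,465),c=(668,540),d=(462,558)).items(): print(n,onz(S,*sa(*t),.009))
print("pan")
p("near front",ta(413,537),sa(621,307))
p("far front",ta(755,537),sa(594,152))
p("top edge far",ta(702,190),sa(262,32))
p("top edge far2",ta(702,200),sa(262,32))
for n,t in dict(bl=(413,537),br=(755,537),tl=(422,190),tr=(750,190)).items(): print(n,onz(T,*ta(*t),.018))
for n,t in dict(el=(480,190),er=(702,190),el2=(445,208),er2=(728,208)).items(): print(n,onz(T,*ta(*t),.106))
for n,t in dict(bl=(470,62),br=(706,62),h1=(499,70),h2=(677,73)).items(): print(n,onz(T,*ta(*t),.00))
print("tray rim")
for n,t in dict(l=(300,150),r=(725,200),br=(715,480),bl=(280,440)).items(): print(n,onz(T,*tb(*t),.066))
E
```

```text
plate
near-y+ front [0.3856 0.3307 0.0043] 0.0011
a [0.4754 0.3434 0.009 ]
b [0.4819 0.2898 0.009 ]
c [0.3933 0.2775 0.009 ]
d [0.3858 0.3298 0.009 ]
a [0.4787 0.2908 0.009 ]
b [0.3932 0.2779 0.009 ]
c [0.3864 0.3381 0.009 ]
d [0.472  0.3504 0.009 ]
pan
near front [0.3804 0.1402 0.0171] 0.0004
far front [ 0.3725 -0.0618  0.0165] 0.0045
top edge far [ 0.5635 -0.0324  0.1043] 0.0067
top edge far2 [ 0.5607 -0.0324  0.1036] 0.001
bl [0.3801 0.1402 0.018 ]
br [ 0.3747 -0.0621  0.018 ]
tl [0.59   0.1313 0.018 ]
tr [ 0.5847 -0.0685  0.018 ]
el [0.5699 0.0945 0.106 ]
er [ 0.5666 -0.0325  0.106 ]
el2 [0.5599 0.1147 0.106 ]
er2 [ 0.5557 -0.0469  0.106 ]
bl [0.6748 0.1008 0.    ]
br [ 0.6709 -0.0465  0.    ]
h1 [0.6692 0.0828 0.    ]
h2 [ 0.6643 -0.0281  0.    ]
tray rim
l [ 0.5932 -0.2707  0.066 ]
r [ 0.5564 -0.5189  0.066 ]
br [ 0.3923 -0.495   0.066 ]
bl [ 0.422  -0.2464  0.066 ]
```

```bash
cat > ov.py <<'E'
from m import *
import sys
ox,oy,yaw=map(float,sys.argv[1:4]);px,py,pyaw=map(float,sys.argv[4:7]);tx,ty,tyaw=map(float,sys.argv[7:10])
def W(o,y,P):
    c,s=np.cos(y),np.sin(y);return [(o[0]+c*a-s*b,o[1]+s*a+c*b,z) for a,b,z in P]
rect=lambda x0,x1,y0,y1,z:[(x0,y0,z),(x1,y0,z),(x1,y1,z),(x0,y1,z),(x0,y0,z)]
L=[]
R=lambda P:W((ox,oy),yaw,P)
L.append((R([(0,-.065,.106),(0,.065,.106),(.089,.065,0),(.089,-.065,0),(0,-.065,.106)]),(0,0,255)))
L.append((R(rect(-.182,0,-.097,.097,.005)),(0,255,0)))
L.append((R(rect(-.182,0,-.097,.097,.018)),(255,0,0)))
L.append((W((px,py),pyaw,rect(-.045,.045,-.028,.028,.009)),(0,0,255)))
L.append((W((tx,ty),tyaw,rect(-.103,.103,-.1275,.1275,.066)),(0,0,255)))
L.append((W((tx,ty),tyaw,rect(-.083,.083,-.108,.108,.006)),(0,255,0)))
def draw(d,crop,s,f):
    u0,v0,u1,v1=crop
    im=cv2.resize(d["frame"][v0:v1,u0:u1,::-1],None,fx=s,fy=s,interpolation=cv2.INTER_CUBIC)
    for P,c in L:
        q=np.array([(proj(d,X)-[u0,v0]+.5)*s-.5 for X in P]);cv2.polylines(im,[np.int32(q*16)],False,c,1,cv2.LINE_AA,4)
    cv2.imwrite(f,im)
n=sys.argv[10]
draw(T,(225,165,365,265),5.7,f"pics/ova{n}.png");draw(T,(365,165,505,265),5.7,f"pics/ovb{n}.png")
draw(S,(280,150,400,250),6,f"pics/ovs{n}.png")
E
python3 ov.py 0.5625 0.033 -0.033  0.434 0.311 0.147  0.491 -0.383 -0.14 1
```

```text
(no output)
```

View pics/ova1.png

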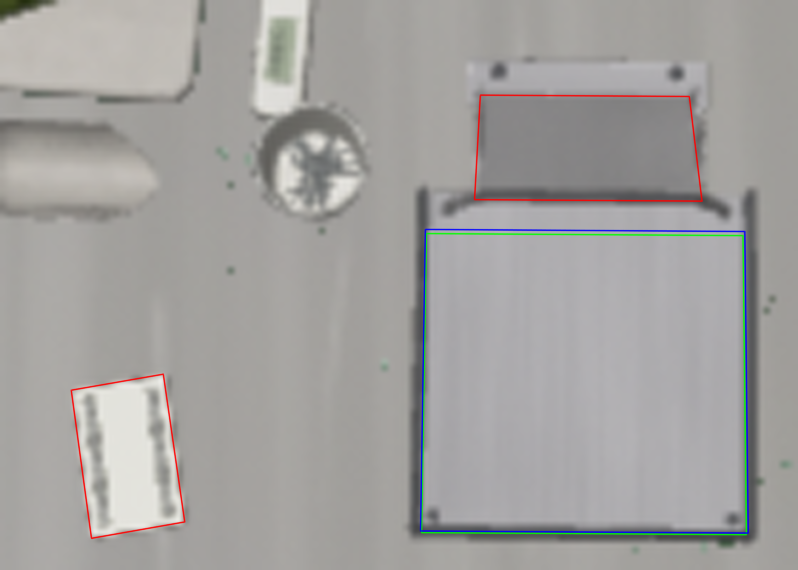

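View pics/ovb1.png

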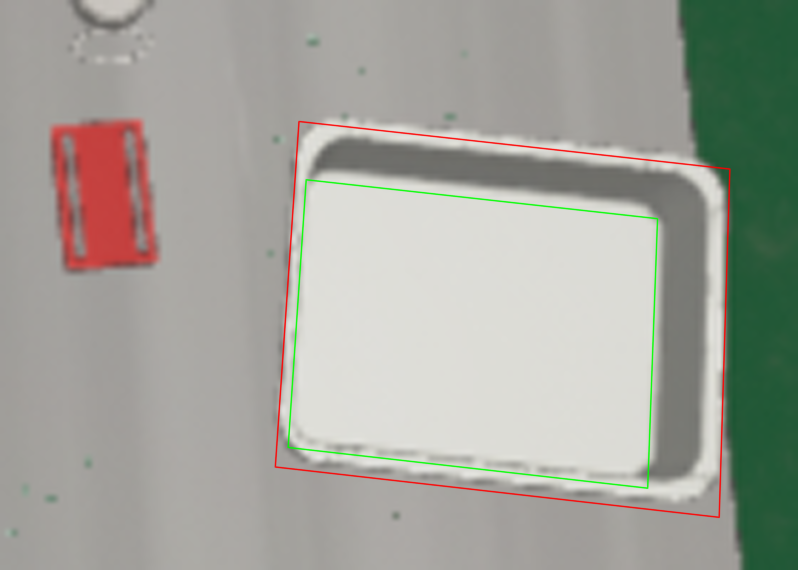

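View pics/ovs1.png

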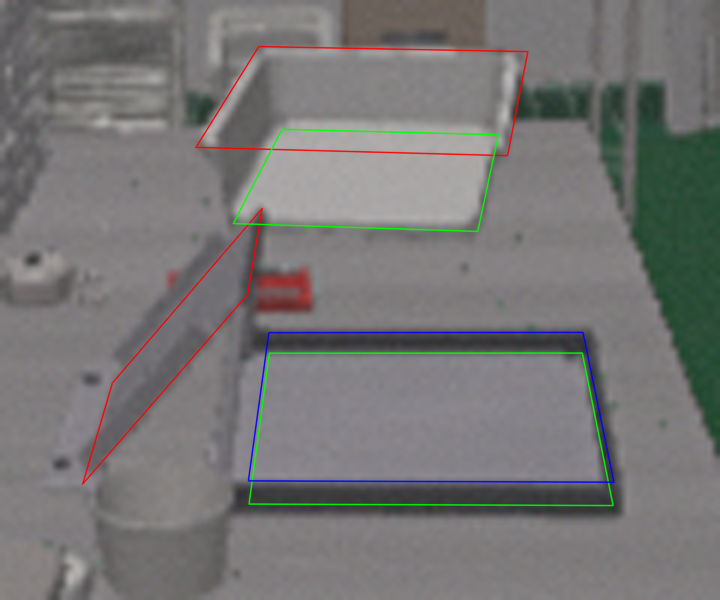

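```bash
cat > pl.py <<'E'
import numpy as np
from scipy.spatial.transform import Rotation as Ro
U=np.deg2rad(8)
def yaw_of(R): return np.arctan2(R[1,0],R[0,0])
def plan(p,q,tgt,yaw,n,grip,polar=False,carry=None,dirn=None):
    """straight/polar move of pointing-down tool from p,q to tgt,yaw in n rows; also levels the tool. rows rounded"""
    p=np.array(p,float);R=Ro.from_quat(q);tgt=np.array(tgt,float)
    p0=p.copy();y0=yaw_of(R.as_matrix())
    dy=yaw-y0
    if dirn is None: dy=(dy+np.pi)%(2*np.pi)-np.pi
    rows=[]
    for i in range(1,n+1):
        f=i/n
        if polar:
            a0=np.arctan2(p0[1],p0[0]);a1=np.arctan2(tgt[1],tgt[0]);r0=np.hypot(*p0[:2]);r1=np.hypot(*tgt[:2])
            a=a0+f*(a1-a0);r=r0+f*(r1-r0);g=np.array([r*np.cos(a),r*np.sin(a),p0[2]+f*(tgt[2]-p0[2])])
        else: g=p0+f*(tgt-p0)
        yy=y0+f*dy
        G=Ro.from_matrix(np.array([[np.cos(yy),np.sin(yy),0],[np.sin(yy),-np.cos(yy),0],[0,0,-1]]))
        s=np.round(R.inv().apply(g-p),3 if n>1 else 4)+0.0
        w=np.round((R.inv()*G).as_rotvec()/U,2)+0.0
        rows.append([*map(float,s),*map(float,w),grip])
        p=p+R.apply(s);R=R*Ro.from_rotvec(w*U)
    for r in rows: print(str([round(x,4) for x in r]).replace(' ','')+',')
    print("end",p.round(4),"yaw",round(yaw_of(R.as_matrix()),4))
    return p,R.as_quat()
E
python3 - <<'E'
from pl import *
from h import state
s=state()
p,q=plan(s["position"],s["tcp_rot"],[0.434,0.311,0.20],0.147+np.pi,24,85,polar=True,dirn=1)
E
```

```text
[0.044,-0.002,0.002,-0.01,0.0,-0.9,85],
[0.044,-0.001,0.003,0.0,0.0,-0.9,85],
[0.043,0.002,0.002,0.0,0.0,-0.9,85],
[0.044,0.003,0.002,0.0,0.0,-0.9,85],
[0.043,0.006,0.003,0.0,0.0,-0.9,85],
[0.043,0.008,0.002,0.0,0.0,-0.9,85],
[0.043,0.009,0.002,0.0,0.0,-0.9,85],
[0.042,0.011,0.003,0.0,0.0,-0.89,85],
[0.041,0.014,0.002,0.0,0.0,-0.9,85],
[0.041,0.015,0.002,0.0,0.0,-0.9,85],
[0.04,0.017,0.003,0.0,0.0,-0.9,85],
[0.039,0.018,0.002,0.0,0.0,-0.9,85],
[0.038,0.021,0.002,0.0,0.0,-0.9,85],
[0.037,0.022,0.003,0.0,0.0,-0.9,85],
[0.036,0.024,0.002,0.0,0.0,-0.9,85],
[0.035,0.025,0.002,0.0,0.0,-0.9,85],
[0.033,0.027,0.003,0.0,0.0,-0.9,85],
[0.033,0.028,0.002,0.0,0.0,-0.9,85],
[0.031,0.03,0.002,0.0,0.0,-0.9,85],
[0.029,0.031,0.003,0.0,0.0,-0.9,85],
[0.028,0.033,0.002,0.0,0.0,-0.9,85],
[0.026,0.033,0.002,0.0,0.0,-0.9,85],
[0.025,0.035,0.003,0.0,0.0,-0.9,85],
[0.023,0.036,0.002,0.0,0.0,-0.89,85],
end [0.4344 0.3109 0.1999] yaw -2.9952
```

Request:
carry_out([
  [[0.044,-0.002,0.002,-0.01,0,-0.9,85],[0.044,-0.001,0.003,0,0,-0.9,85],[0.043,0.002,0.002,0,0,-0.9,85],[0.044,0.003,0.002,0,0,-0.9,85],[0.043,0.006,0.003,0,0,-0.9,85],[0.043,0.008,0.002,0,0,-0.9,85],[0.043,0.009,0.002,0,0,-0.9,85],[0.042,0.011,0.003,0,0,-0.89,85],[0.041,0.014,0.002,0,0,-0.9,85],[0.041,0.015,0.002,0,0,-0.9,85],[0.04,0.017,0.003,0,0,-0.9,85],[0.039,0.018,0.002,0,0,-0.9,85]],
])

```text
time_s: 1.3
position: [0.5116, -0.1779, 0.2274]
tcp_rot: [0.627, 0.779, -0.0, 0.0]
contact_force: [-0.3, -0.2, 0.2]
gripper_width: 0.073
```

Request:
carry_out([
  [[0.038,0.021,0.002,0,0,-0.9,85],[0.037,0.022,0.003,0,0,-0.9,85],[0.036,0.024,0.002,0,0,-0.9,85],[0.035,0.025,0.002,0,0,-0.9,85],[0.033,0.027,0.003,0,0,-0.9,85],[0.033,0.028,0.002,0,0,-0.9,85],[0.031,0.03,0.002,0,0,-0.9,85],[0.029,0.031,0.003,0,0,-0.9,85],[0.028,0.033,0.002,0,0,-0.9,85],[0.026,0.033,0.002,0,0,-0.9,85],[0.025,0.035,0.003,0,0,-0.9,85],[0.023,0.036,0.002,0,0,-0.89,85],[0,0,0,0,0,0,85]],
])

```text
time_s: 2.6
position: [0.4311, 0.3136, 0.1986]
tcp_rot: [-0.077, 0.997, -0.0, -0.001]
contact_force: [-0.1, -0.1, -1.0]
gripper_width: 0.0728
```

Run:
```python
from h import *
from pl import *
import pickle
s=state();print(s["position"],s["tcp_rot"],yaw_of(Ro.from_quat(s["tcp_rot"]).as_matrix()),s["qpos"],s["time_s"])
d=snap("side");t=snap("top");pickle.dump({"side":d,"top":t},open("d1.pkl","wb"))
for n,k in(("tcp",0),("tip",.025)):
  print(n,proj(d,s["position"]-np.array([0,0,k])))
save(d,"pics/s1.png",(300,120,460,280),3.7)
save(t,"pics/t1.png",(200,160,340,265),5)
plan(s["position"],s["tcp_rot"],[0.434,0.311,0.06],0.147+np.pi,4,78)
```

```text
[0.43106119 0.31356588 0.19856277] [-7.71493585e-02  9.97018854e-01 -3.43462379e-04 -1.12431940e-03] -2.9871409401623232 [ 4.90236330e-01  3.43229771e-01 -3.24278433e-01  9.05623399e-01
  2.73366044e-04  3.35783711e-01] 2.6
tcp [373.76837246 194.85880763]
tip [373.49255908 204.66942032]
[-0.001,-0.001,0.035,0.0,-0.02,0.01,78],
[0.0,0.0,0.034,0.0,0.0,0.02,78],
[-0.001,-0.001,0.035,0.0,0.0,0.01,78],
[-0.001,-0.001,0.035,0.0,0.0,0.01,78],
end [0.4345 0.311  0.0596] yaw -2.9941
```

View pics/s1.png

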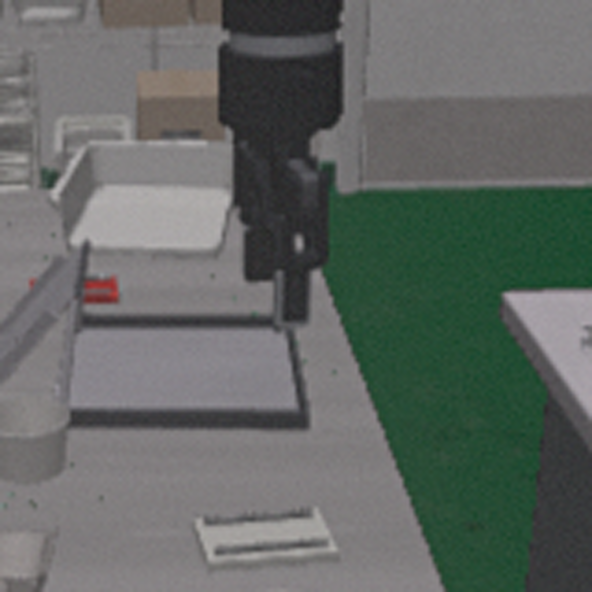

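Side view: the near fingertip's bottom is at crop (295,323), about px (379.7,207.3). I'll work out how far the tips stand ahead of the TCP.

Run:
```python
from h import *
import pickle
d=pickle.load(open("d1.pkl","rb"))["side"]
for y in(.351,.357,.363):
  for k in (.012,.018,.025,.032): print(y,k,proj(d,[.436,y,.1986-k]))
```

```text
0.351 0.012 [373.18131275 205.704019  ]
0.351 0.018 [373.11371825 208.1347952 ]
0.351 0.025 [373.03530703 210.95455297]
0.351 0.032 [372.95737517 213.75707271]
0.357 0.012 [373.45722213 206.72861509]
0.357 0.018 [373.38844132 209.17300216]
0.357 0.025 [373.30865702 212.00844014]
0.357 0.032 [373.22936371 214.82642848]
0.363 0.012 [373.73687371 207.76710789]
0.363 0.018 [373.66688054 210.22525284]
0.363 0.025 [373.58569309 213.07653882]
0.363 0.032 [373.50500862 215.91015968]
```

View pics/t1.png

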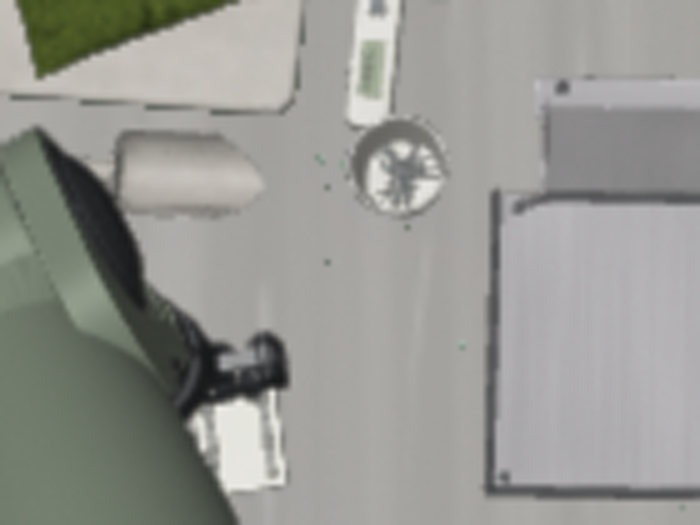

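Tips stand about 15 mm ahead of the TCP at this opening, so I expect about 20 mm at a 56 mm width. Descending.

Request:
carry_out([
  [[0,0,0.035,0,0,0,85],[0,0,0.034,0,0,0,85],[0,0,0.035,0,0,0,85],[0,0,0.02,0,0,0,85],[0,0,0,0,0,0,85],[0,0,0,0,0,0,85]],
])

```text
time_s: 3.3
position: [0.4353, 0.3093, 0.0755]
tcp_rot: [-0.072, 0.997, -0.001, -0.0]
contact_force: [0.6, 0.9, 0.4]
gripper_width: 0.0728
```

Run:
```python
from h import *
from pl import *
import pickle
s=state();print(s["position"],s["tcp_rot"],yaw_of(Ro.from_quat(s["tcp_rot"]).as_matrix())+np.pi,s["time_s"])
d=snap("side");t=snap("top")
save(d,"pics/s2.png",(320,180,440,280),6)
plan(s["position"],s["tcp_rot"],[0.434,0.311,0.022],0.147+np.pi,4,85)
```

```text
[0.43533466 0.30926081 0.07551758] [-7.20158357e-02  9.97403135e-01 -8.39876736e-04 -2.20954564e-06] 0.14415640683998987 3.3
[0.0,0.001,0.013,-0.01,0.0,-0.01,85],
[0.001,0.0,0.014,0.0,0.0,0.0,85],
[0.0,0.0,0.013,0.0,0.0,-0.01,85],
[0.0,0.001,0.014,0.0,0.0,0.0,85],
end [0.4341 0.3111 0.0215] yaw -2.9946
```

View pics/s2.png

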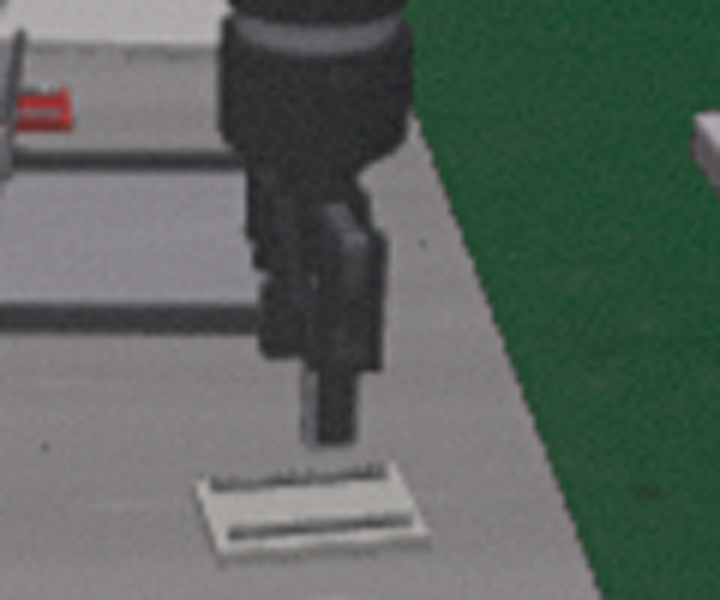

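Run:
```python
from h import *
import pickle
d=pickle.load(open("d1.pkl","rb"))["side"]
c=lambda X:(proj(d,X)-[320,180]+.5)*6-.5
print(c([.432,.349,.06]),c([.426,.275,.06]),c([.433,.349,.004]),c([.434,.311,.012]),c([.43,.339,.0]))
```

```text
[322.98749766 446.34600018] [319.05565794 359.20058629] [316.99966297 565.84476497] [305.99057927 499.81505802] [321.56772071 560.57929024]
```

Predicted and seen fingertip positions agree (446 against 445 px). I'll go down and grip.

Request:
carry_out([
  [[0,0.001,0.013,0,0,-0.01,85],[0.001,0,0.014,0,0,0,85],[0,0,0.013,0,0,-0.01,85],[0,0.001,0.013,0,0,0,85],[0,0,0,0,0,0,85],[0,0,0,0,0,0,85]],
])

```text
time_s: 4.0
position: [0.4331, 0.3119, 0.0219]
tcp_rot: [-0.075, 0.997, -0.001, -0.0]
contact_force: [-0.3, -0.5, 0.0]
gripper_width: 0.0726
```

Run:
```python
from h import *
from pl import *
s=state();print(s["position"],yaw_of(Ro.from_quat(s["tcp_rot"]).as_matrix())+np.pi,s["time_s"],s["contact_force"])
d=snap("side")
save(d,"pics/s3.png",(320,180,440,280),6)
```

```text
[0.43310452 0.3118973  0.02194103] 0.14926865896533492 4.0 [-0.27350569 -0.45992019  0.00145906]
```

View pics/s3.png

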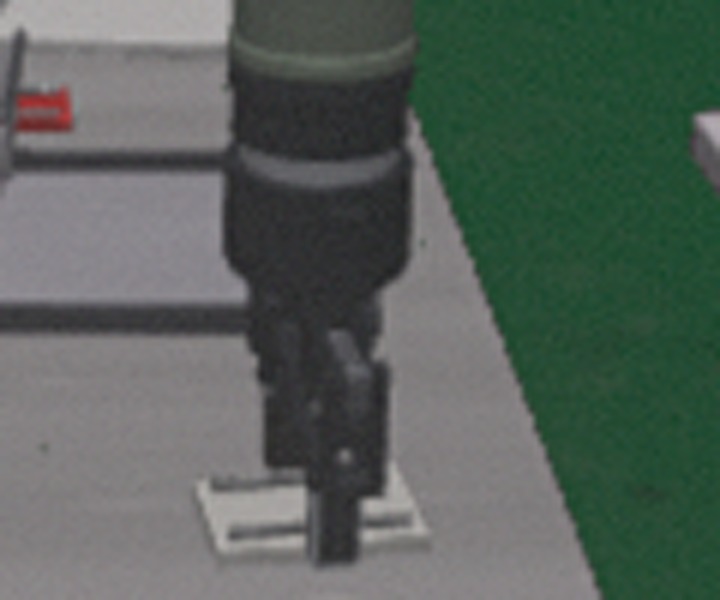

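Finger straddles the plate; near finger centre is about 332 and the plate's near edge centre is about 325. Closing, then lifting.

Request:
carry_out([
  [[0,0,0,0,0,0,30],[0,0,0,0,0,0,30],[0,0,0,0,0,0,30],[0,0,0,0,0,0,30],[0,0,0,0,0,0,30],[0,0,-0.01,0,0,0,30],[0,0,-0.03,0,0,0,30],[0,0,-0.04,0,0,0,30],[0,0,-0.04,0,0,0,30],[0,0,-0.04,0,0,0,30],[0,0,-0.04,0,0,0,30],[0,0,0,0,0,0,30],[0,0,0,0,0,0,30]],
])

```text
time_s: 5.35
position: [0.4336, 0.3124, 0.2236]
tcp_rot: [-0.075, 0.997, -0.0, 0.001]
contact_force: [-0.6, -0.6, -1.7]
gripper_width: 0.0542
```

Run:
```python
from h import *
from pl import *
import pickle
s=state();print(s["position"],yaw_of(Ro.from_quat(s["tcp_rot"]).as_matrix())+np.pi,s["time_s"],s["contact_force"],s["gripper_width"])
d=snap("side");t=snap("top");pickle.dump({"side":d,"top":t,"s":s},open("d4.pkl","wb"))
print(proj(d,s["position"]),proj(t,s["position"]))
save(d,"pics/s4.png",(320,130,440,230),6)
save(t,"pics/t4.png",(200,160,300,260),6)
print("to drop")
plan(s["position"],s["tcp_rot"],[0.535,0.034,0.22],-0.033+np.pi,10,30)
```

```text
[0.43362906 0.31241879 0.22358913] 0.14920225452608937 5.35 [-0.55822513 -0.59682706 -1.69414332] 0.05417444296301637
[372.89256344 184.68040687] [234.24502151 236.94838421]
to drop
[-0.006,-0.029,0.0,0.0,0.02,0.13,30],
[-0.006,-0.029,0.001,0.0,0.0,0.13,30],
[-0.007,-0.029,0.0,0.0,0.0,0.13,30],
[-0.008,-0.028,0.001,0.0,0.0,0.13,30],
[-0.008,-0.029,0.0,0.0,0.0,0.13,30],
[-0.008,-0.028,0.0,0.0,0.0,0.13,30],
[-0.009,-0.029,0.001,0.0,0.0,0.13,30],
[-0.01,-0.028,0.0,0.0,0.0,0.13,30],
[-0.01,-0.028,0.0,0.0,0.0,0.13,30],
[-0.01,-0.027,0.001,0.0,0.0,0.13,30],
end [0.5348 0.0342 0.2197] yaw 3.1093
```

View pics/s4.png

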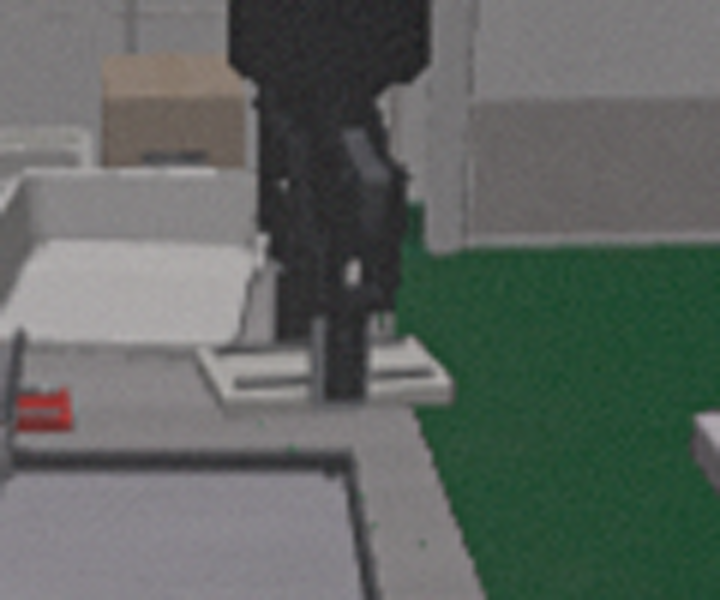

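View pics/t4.png

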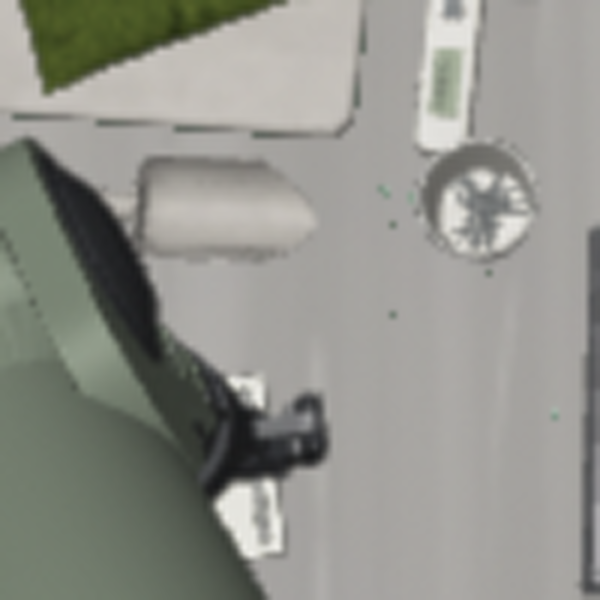

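Plate held level: near lower edge from (228,402) to (452,398), finger centre about 339. Estimating where it sits in the hand.

Run:
```python
from h import *
import pickle
from scipy.optimize import least_squares
D=pickle.load(open("d4.pkl","rb"));d=D["side"];s=D["s"];P=s["position"]
px=[(320+(a+.5)/6-.5,130+(b+.5)/6-.5) for a,b in((228,402),(452,398))]
y=.149;c,sn=np.cos(y),np.sin(y)
def f(v):
    r=[]
    for (lx,ly),p in zip(((.045,.028),(-.045,.028)),px):
        # v: along-tool-x offset, height, pitch
        X=[P[0]+c*(lx+v[0])-sn*ly,P[1]+sn*(lx+v[0])+c*ly,v[1]+v[2]*lx]
        r+=list(proj(d,X)-p)
    return np.array(r)
o=least_squares(f,[0,.2,0],x_scale=[.01,.01,.1]);print(o.x,o.fun,P, "TCP-underside",P[2]-o.x[1])
```

```text
[-0.0014383   0.20518501  0.05577942] [-0.56823745 -0.005782    0.58394067  0.03005415] [0.43362906 0.31241879 0.22358913] TCP-underside 0.01840411567975822
```

Run:
```python
from h import *
import pickle
D=pickle.load(open("d4.pkl","rb"));d=D["side"];s=D["s"];P=s["position"]
y=.149;c,sn=np.cos(y),np.sin(y)
im=cv2.resize(d["frame"][175:205,345:405,::-1],None,fx=13,fy=13,interpolation=cv2.INTER_CUBIC)
im2=im.copy()
for v0,col in ((.0216,(0,0,255)),):
  for z in(0,.009):
    q=[]
    for lx,ly in((.045,.028),(-.045,.028),(-.045,-.028),(.045,-.028),(.045,.028)):
        q.append((proj(d,[P[0]+c*lx-sn*ly,P[1]+sn*lx+c*ly,P[2]-v0+z])-[345,175]+.5)*13-.5)
    cv2.polylines(im2,[np.int32(q)],False,col,1,cv2.LINE_AA)
cv2.imwrite("pics/c4.png",np.vstack([im[:,:],im2])[:, :][:780])
```

```text
(no output)
```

View pics/c4.png

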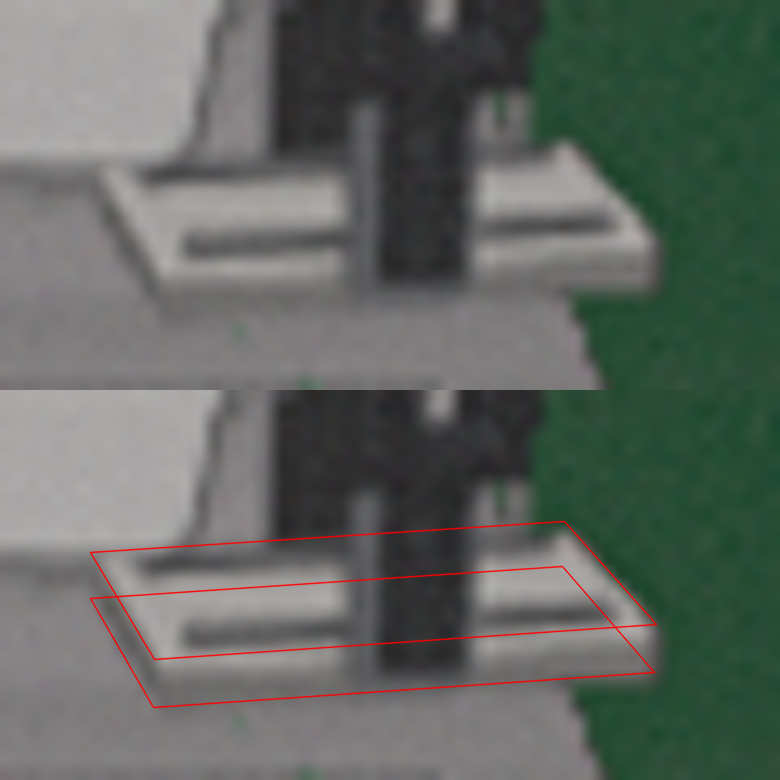

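The hold is level (within about 1°) and centred, with the underside about 22 mm below the TCP. I'll move over the edge.

Request:
carry_out([
  [[-0.006,-0.029,0,0,0.02,0.13,30],[-0.006,-0.029,0.001,0,0,0.13,30],[-0.007,-0.029,0,0,0,0.13,30],[-0.008,-0.028,0.001,0,0,0.13,30],[-0.008,-0.029,0,0,0,0.13,30],[-0.008,-0.028,0,0,0,0.13,30],[-0.009,-0.029,0.001,0,0,0.13,30],[-0.01,-0.028,0,0,0,0.13,30],[-0.01,-0.028,0,0,0,0.13,30],[-0.01,-0.027,0.001,0,0,0.13,30],[0,0,0,0,0,0,30],[0,0,0,0,0,0,30],[0,0,0,0,0,0,30]],
])

```text
time_s: 6.75
position: [0.5333, 0.0346, 0.2175]
tcp_rot: [0.016, 1.0, -0.001, -0.002]
contact_force: [-0.3, -0.3, -1.4]
gripper_width: 0.0537
```

Run:
```python
from h import *
from pl import *
import pickle
s=state();print(s["position"],s["tcp_rot"],yaw_of(Ro.from_quat(s["tcp_rot"]).as_matrix())%(2*np.pi)-np.pi,s["time_s"],s["dq"])
plan(s["position"],s["tcp_rot"],[0.535,0.034,0.178],-0.033+np.pi,3,30)
```

```text
[0.53331189 0.03462753 0.21745431] [ 1.58588876e-02  9.99871080e-01 -6.23259356e-04 -2.43540580e-03] -0.03172241525639574 6.75 [ 1.17741673e-02 -9.08484877e-03  5.08383622e-03  1.15444726e-03
 -3.40038751e-03 -6.71427876e-05]
[-0.001,0.0,0.013,-0.01,-0.03,0.0,30],
[0.0,0.0,0.013,0.0,0.0,0.01,30],
[-0.001,-0.001,0.013,0.0,0.0,0.0,30],
end [0.5352 0.0336 0.1784] yaw 3.1085
```

Request:
carry_out([
  [[-0.001,0,0.013,-0.01,-0.03,0,30],[0,0,0.013,0,0,0,30],[-0.001,0,0.013,0,0,0,30],[0,0,0,0,0,0,30],[0,0,0,0,0,0,30],[0,0,0,0,0,0,30]],
])

```text
time_s: 7.35
position: [0.5367, 0.0341, 0.1801]
tcp_rot: [0.016, 1.0, -0.0, 0.001]
contact_force: [-0.6, -1.0, -1.4]
gripper_width: 0.0539
```

Run:
```python
from h import *
from pl import *
import pickle
s=state();print(s["position"],s["tcp_rot"],yaw_of(Ro.from_quat(s["tcp_rot"]).as_matrix())%(2*np.pi)-np.pi,s["time_s"])
d=snap("side");t=snap("top");pickle.dump({"side":d,"top":t,"s":s},open("d5.pkl","wb"))
P=s["position"]
E=np.array([.5635,.033]);
def dr(d,crop,k,f):
    u0,v0,u1,v1=crop
    im=cv2.resize(d["frame"][v0:v1,u0:u1,::-1],None,fx=k,fy=k,interpolation=cv2.INTER_CUBIC);a=im.copy()
    y=-.033;c,sn=np.cos(y),np.sin(y)
    pr=lambda X:(proj(d,X)-[u0,v0]+.5)*k-.5
    for z in(0,.009):
        q=[pr([P[0]+c*lx-sn*ly,P[1]+sn*lx+c*ly,P[2]-.022+z]) for lx,ly in((.045,.028),(-.045,.028),(-.045,-.028),(.045,-.028),(.045,.028))]
        cv2.polylines(im,[np.int32(q)],False,(0,0,255),1,cv2.LINE_AA)
    q=[pr([E[0]-sn*w,E[1]+c*w,.106]) for w in(-.065,.065)]
    cv2.polylines(im,[np.int32(q)],False,(0,255,0),1,cv2.LINE_AA)
    cv2.imwrite(f,np.hstack([a,im]))
dr(d,(290,150,350,230),6.5,"pics/s5.png");dr(t,(280,170,360,260),5,"pics/t5.png")
```

```text
[0.53672157 0.03411677 0.18008039] [ 1.59891693e-02  9.99871212e-01 -2.22684204e-04  1.36221381e-03] -0.03197918307945313 7.35
```

View pics/s5.png

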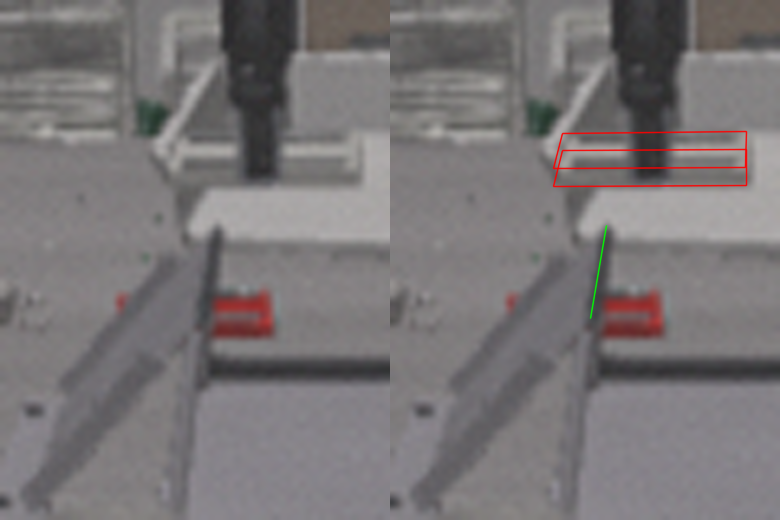

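View pics/t5.png

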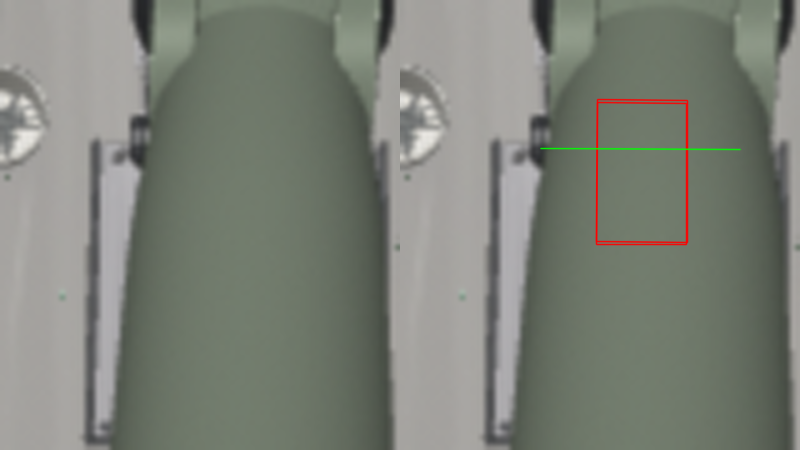

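The plate outline fits at the right end (px 745), and its centre sits about 26 mm out from the edge. I'll shift it 2 mm further out over the pan, settle, then release.

Request:
carry_out([
  [[0.002,0,0.001,0,0.01,0,30],[0,0,0,0,0,0,30],[0,0,0,0,0,0,30],[0,0,0,0,0,0,30],[0,0,0,0,0,0,30],[0,0,0,0,0,0,30]],
])

```text
time_s: 8.05
position: [0.5344, 0.034, 0.1786]
tcp_rot: [0.016, 1.0, -0.0, 0.0]
contact_force: [-0.1, 0.9, -2.7]
gripper_width: 0.0537
```

Request:
carry_out([
  [[0,0,0,0,0,0,100],[0,0,0,0,0,0,100],[0,0,0,0,0,0,100],[0,0,0,0,0,0,100],[0,0,0,0,0,0,100],[0,0,0,0,0,0,100],[0,0,0,0,0,0,100],[0,0,0,0,0,0,100],[0,0,0,0,0,0,100],[0,0,-0.03,0,0,0,100],[0,0,-0.04,0,0,0,100],[0,-0.045,0,0,0,0,100],[0,-0.045,0,0,0,0,100],[0,-0.045,0,0,0,0,100],[0,-0.045,0,0,0,0,100],[0,-0.045,0,0,0,0,100],[0,0,0,0,0,0,100]],
])

```text
time_s: 9.75
position: [0.527, -0.1961, 0.2486]
tcp_rot: [0.02, 1.0, -0.001, 0.001]
contact_force: [0.2, 0.8, -0.9]
gripper_width: 0.0849
```

Run:
```python
from h import *
import pickle
s=state();print(s["position"],s["time_s"])
d=snap("side");t=snap("top");pickle.dump({"side":d,"top":t,"s":s},open("d6.pkl","wb"))
save(d,"pics/s6.png",(280,150,400,250),6)
save(t,"pics/t6.png",(260,165,380,265),6)
```

```text
[ 0.52696091 -0.19610831  0.24857362] 9.75
```

View pics/s6.png

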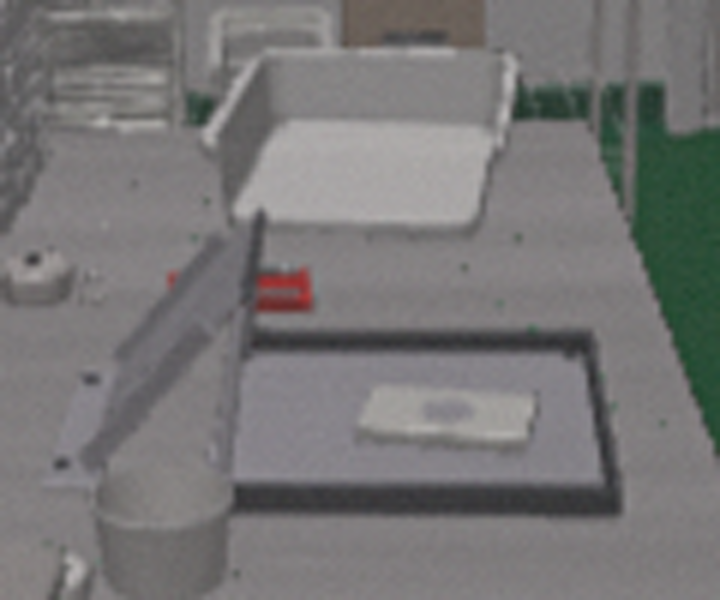

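View pics/t6.png

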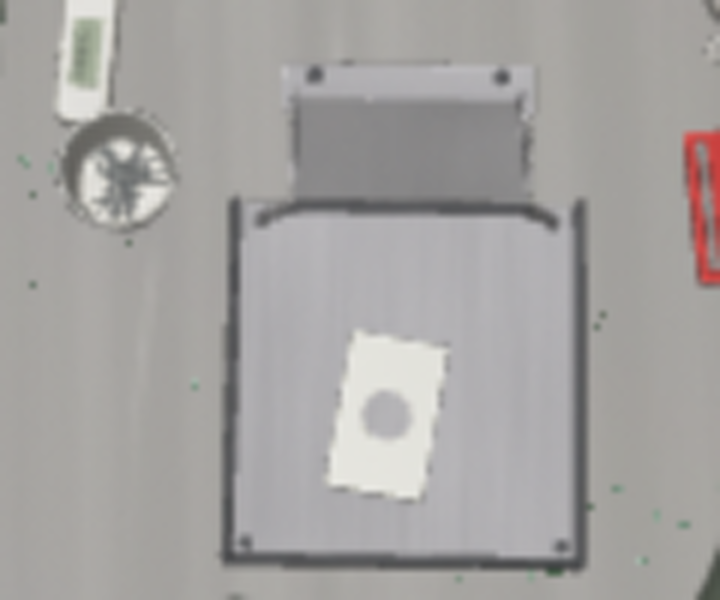

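The flip worked: the plate lies disc up in the pan, with the disc at crop (386,414) in top and (447,411) in side. Measuring it next.

Run:
```python
from h import *
from pl import *
import pickle
D=pickle.load(open("d6.pkl","rb"));t=D["top"];d=D["side"];s=D["s"]
tt=lambda x,y:(260+(x+.5)/6-.5,165+(y+.5)/6-.5);ss=lambda x,y:(280+(x+.5)/6-.5,150+(y+.5)/6-.5)
print("disc",tri(t,tt(386,414),d,ss(447,411)),onz(t,*tt(386,414),.017))
C=[onz(t,*tt(*p),.017) for p in((356,330),(449,347),(422,499),(327,485))]
print(np.array(C),np.mean(C,0))
for a,b in((3,0),(2,1)): v=C[b]-C[a];print(np.linalg.norm(v),np.arctan2(v[1],v[0]))
for a,b in((1,0),(2,3)): v=C[b]-C[a];print(np.linalg.norm(v),np.arctan2(v[1],v[0])-np.pi/2)
```

```text
disc (array([0.46231099, 0.04722433, 0.01718196]), np.float64(0.0018564646083840735)) [0.46326411 0.04711095 0.017     ]
[[0.5121137  0.06289206 0.017     ]
 [0.50085338 0.00993509 0.017     ]
 [0.41441454 0.02816747 0.017     ]
 [0.4237603  0.08167293 0.017     ]] [0.46278548 0.04566689 0.017     ]
0.09032742944910212 -0.20944782523043462
0.08834077190214858 -0.20788095241875043
0.05414088697511201 -0.20951136127708514
0.05431552811830011 -0.17292480565686197
```

Run:
```python
from h import *
from pl import *
s=state()
p,q=plan(s["position"],s["tcp_rot"],[0.463,0.0465,0.22],-0.205+np.pi,7,95)
p,q=plan(p,q,[0.463,0.0465,0.08],-0.205+np.pi,4,95)
```

```text
[0.01,0.034,0.004,0.0,0.0,0.17,95],
[0.011,0.033,0.004,0.0,0.0,0.18,95],
[0.012,0.033,0.004,0.0,0.0,0.17,95],
[0.013,0.033,0.004,0.0,0.0,0.18,95],
[0.013,0.033,0.004,0.0,0.0,0.17,95],
[0.015,0.032,0.004,0.0,0.0,0.18,95],
[0.015,0.032,0.004,0.0,0.0,0.17,95],
end [0.4629 0.0468 0.2204] yaw 2.9366
[0.0,0.0,0.035,0.0,0.0,0.0,95],
[0.0,0.0,0.035,0.0,0.0,0.0,95],
[0.0,0.0,0.035,0.0,0.0,0.0,95],
[0.0,0.0,0.035,0.0,0.0,0.0,95],
end [0.4629 0.0469 0.0804] yaw 2.9366
```

Request:
carry_out([
  [[0.01,0.034,0.004,0,0,0.17,90],[0.011,0.033,0.004,0,0,0.18,90],[0.012,0.033,0.004,0,0,0.17,90],[0.013,0.033,0.004,0,0,0.18,90],[0.013,0.033,0.004,0,0,0.17,90],[0.015,0.032,0.004,0,0,0.18,90],[0.015,0.032,0.004,0,0,0.17,90],[0,0,0.035,0,0,0,90],[0,0,0.035,0,0,0,90],[0,0,0.035,0,0,0,90],[0,0,0.03,0,0,0,90],[0,0,0,0,0,0,90],[0,0,0,0,0,0,90],[0,0,0,0,0,0,90]],
])

```text
time_s: 11.25
position: [0.4639, 0.048, 0.0871]
tcp_rot: [0.101, 0.995, -0.0, 0.002]
contact_force: [-0.2, 0.2, 0.2]
gripper_width: 0.0768
```

Run:
```python
from h import *
from pl import *
s=state();print(s["position"],yaw_of(Ro.from_quat(s["tcp_rot"]).as_matrix())%(2*np.pi)-np.pi,s["time_s"])
d=snap("side");save(d,"pics/s7.png",(280,150,400,250),6)
p,q=plan(s["position"],s["tcp_rot"],[0.463,0.0465,0.027],-0.205+np.pi,4,95)
```

```text
[0.46387081 0.04796915 0.08709865] -0.2016774588253174 11.25
[0.0,0.0,0.015,0.0,0.02,0.01,95],
[0.0,-0.001,0.015,0.0,0.0,0.0,95],
[0.0,0.0,0.015,0.0,0.0,0.01,95],
[0.001,-0.001,0.015,0.0,0.0,0.0,95],
end [0.4625 0.0462 0.0271] yaw 2.9371
```

View pics/s7.png

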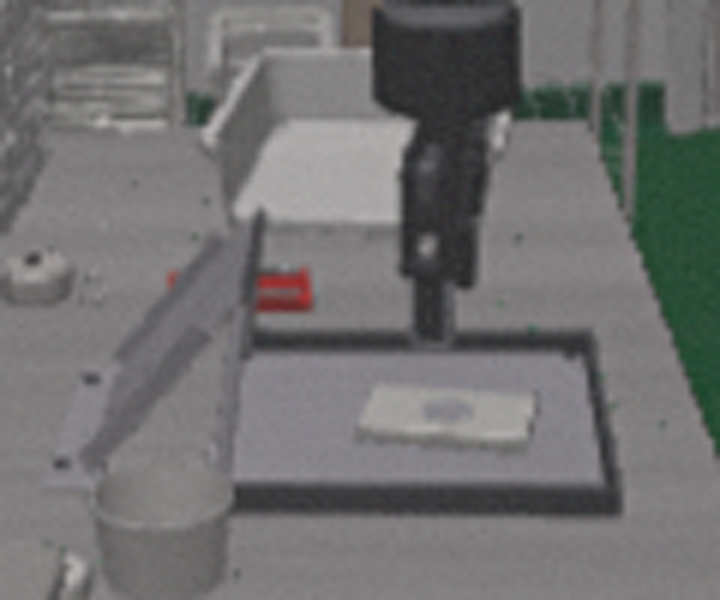

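The gripper is above the plate with the wrist clear of the ramp. Descending.

Request:
carry_out([
  [[0,0,0.015,0,0.02,0.01,90],[0,-0.001,0.015,0,0,0,90],[0,0,0.015,0,0,0.01,90],[0.001,0,0.014,0,0,0,90],[0,0,0,0,0,0,90],[0,0,0,0,0,0,90]],
])

```text
time_s: 11.9
position: [0.4623, 0.0466, 0.0275]
tcp_rot: [0.103, 0.995, 0.0, -0.0]
contact_force: [0.7, -0.3, 0.2]
gripper_width: 0.0766
```

Run:
```python
from h import *
from pl import *
s=state();print(s["position"],yaw_of(Ro.from_quat(s["tcp_rot"]).as_matrix())%(2*np.pi)-np.pi,s["time_s"])
d=snap("side");save(d,"pics/s8.png",(280,150,400,250),6)
```

```text
[0.46225154 0.04663927 0.02754083] -0.20554564251294583 11.9
```

View pics/s8.png

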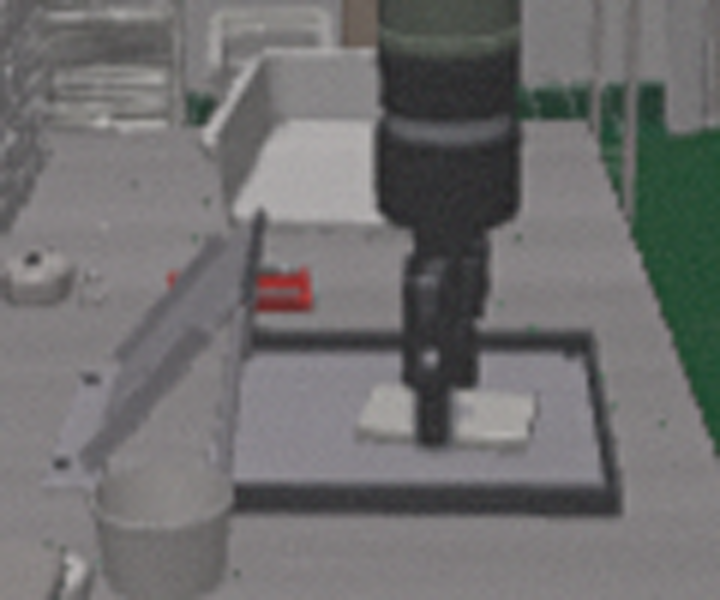

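Request:
carry_out([
  [[0,0,0,0,0,0,30],[0,0,0,0,0,0,30],[0,0,0,0,0,0,30],[0,0,0,0,0,0,30],[0,0,0,0,0,0,30],[0,0,-0.01,0,0,0,30],[0,0,-0.03,0,0,0,30],[0,0,-0.04,0,0,0,30],[0,0,-0.04,0,0,0,30],[0,0,-0.04,0,0,0,30],[0,0,-0.02,0,0,0,30],[0,0,0,0,0,0,30],[0,0,0,0,0,0,30]],
])

```text
time_s: 13.25
position: [0.4616, 0.0467, 0.2065]
tcp_rot: [0.103, 0.995, -0.0, -0.001]
contact_force: [-0.4, 0.7, -2.1]
gripper_width: 0.0542
```

```bash
python3 - <<'E'
from h import *
from pl import *
s=state();print(s["position"],s["time_s"],s["gripper_width"],s["qpos"])
d=snap("side");save(d,"pics/s9.png",(280,120,400,220),6)
p,q=plan(s["position"],s["tcp_rot"],[0.496,-0.383,0.21],-0.14+np.pi,12,30)
E
python3 ov.py 0.5635 0.033 -0.033  0.434 0.311 0.147  0.496 -0.382 -0.14 2
```

```text
[0.46164187 0.04665239 0.20654488] 13.25 0.05422087294972156 [-5.85897707e-02  2.13111824e-01 -4.83771230e-01  8.75646982e-01
  1.56433349e-05  1.46969726e-01]
[-0.01,-0.034,0.0,0.0,-0.01,-0.04,30],
[-0.01,-0.035,-0.001,0.0,0.0,-0.04,30],
[-0.01,-0.035,0.0,0.0,0.0,-0.04,30],
[-0.009,-0.034,0.0,0.0,0.0,-0.04,30],
[-0.01,-0.035,0.0,0.0,0.0,-0.04,30],
[-0.009,-0.035,-0.001,0.0,0.0,-0.03,30],
[-0.009,-0.034,0.0,0.0,0.0,-0.04,30],
[-0.009,-0.035,0.0,0.0,0.0,-0.04,30],
[-0.008,-0.035,-0.001,0.0,0.0,-0.04,30],
[-0.009,-0.035,0.0,0.0,0.0,-0.04,30],
[-0.008,-0.035,0.0,0.0,0.0,-0.04,30],
[-0.008,-0.035,0.0,0.0,0.0,-0.04,30],
end [ 0.4962 -0.3831  0.2096] yaw 3.0017
```

View pics/s9.png

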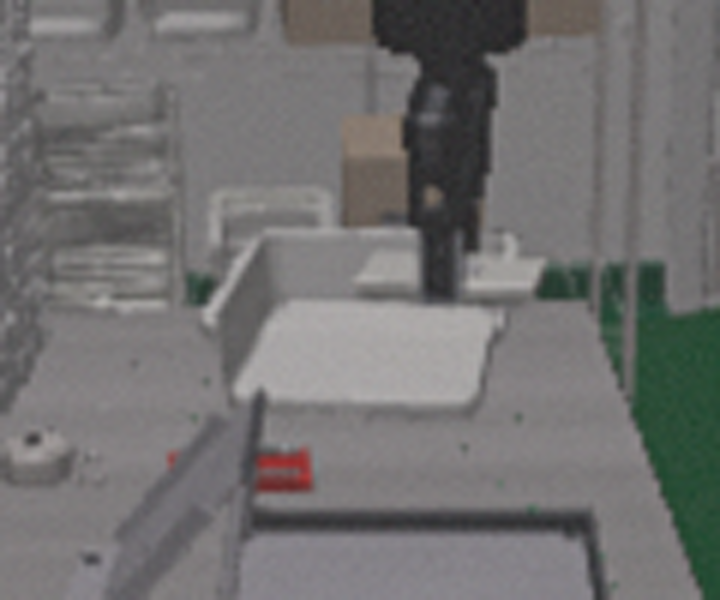

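View pics/ovb2.png

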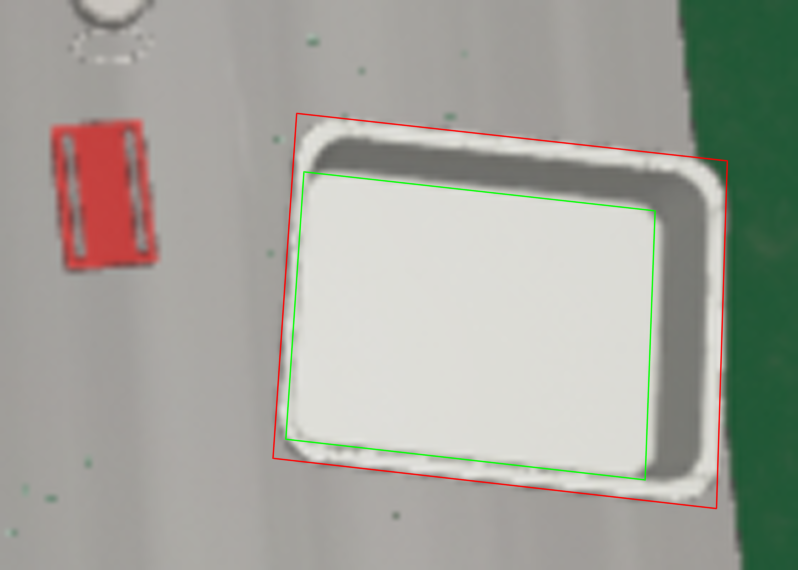

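View pics/ovs2.png

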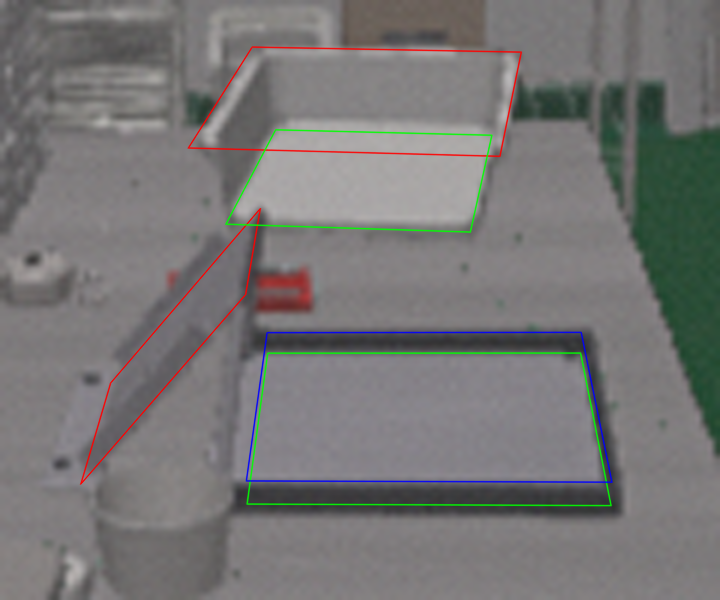

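The plate is held level and the tray model fits within about 4 mm around (0.495, -0.384). I'll carry it over the tray.

Request:
carry_out([
  [[-0.01,-0.034,0,0,-0.01,-0.04,30],[-0.01,-0.035,-0.001,0,0,-0.04,30],[-0.01,-0.035,0,0,0,-0.04,30],[-0.009,-0.034,0,0,0,-0.04,30],[-0.01,-0.035,0,0,0,-0.04,30],[-0.009,-0.035,-0.001,0,0,-0.03,30],[-0.009,-0.034,0,0,0,-0.04,30],[-0.009,-0.035,0,0,0,-0.04,30],[-0.008,-0.035,-0.001,0,0,-0.04,30],[-0.009,-0.035,0,0,0,-0.04,30],[-0.008,-0.035,0,0,0,-0.04,30],[-0.008,-0.035,0,0,0,-0.04,30],[0,0,0,0,0,0,30],[0,0,0,0,0,0,30],[0,0,0,0,0,0,30]],
])

```text
time_s: 14.8
position: [0.4956, -0.3815, 0.2078]
tcp_rot: [0.07, 0.998, 0.001, -0.002]
contact_force: [-0.0, 0.2, -1.4]
gripper_width: 0.0545
```

Run:
```python
from h import *
from pl import *
s=state();print(s["position"],s["time_s"],s["gripper_width"],s["contact_force"])
d=snap("side");t=snap("top");save(d,"pics/s10.png",(280,100,400,200),6);save(t,"pics/t10.png",(380,165,500,265),6)
p,q=plan(s["position"],s["tcp_rot"],[0.496,-0.383,0.06],-0.14+np.pi,6,30)
```

```text
[ 0.49564808 -0.38153938  0.20784536] 14.8 0.05446614063534722 [-0.0151514   0.23137185 -1.36796502]
[0.0,0.0,0.025,0.02,-0.03,0.0,30],
[0.0,-0.001,0.024,0.0,0.0,0.0,30],
[0.0,0.0,0.025,0.0,0.0,0.0,30],
[0.0,0.0,0.025,0.0,0.0,0.0,30],
[0.0,0.0,0.024,0.0,0.0,0.0,30],
[-0.001,0.0,0.025,0.0,0.0,0.0,30],
end [ 0.4965 -0.3827  0.0598] yaw 3.0022
```

View pics/s10.png

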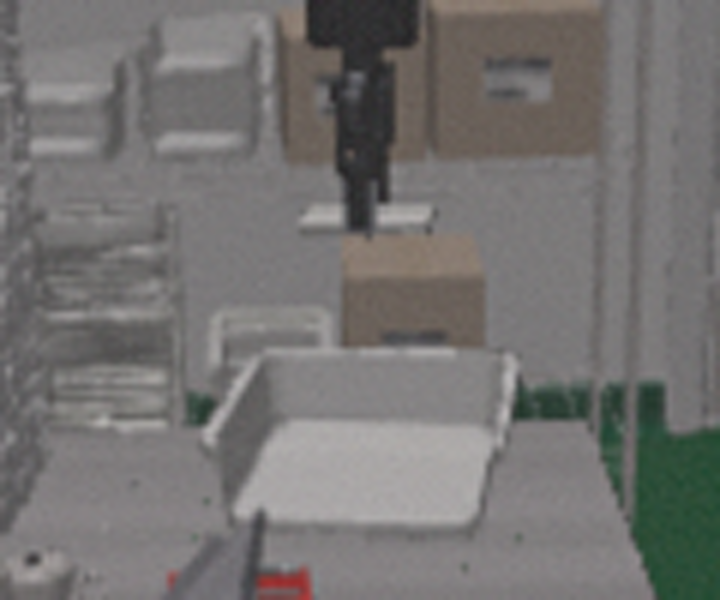

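View pics/t10.png

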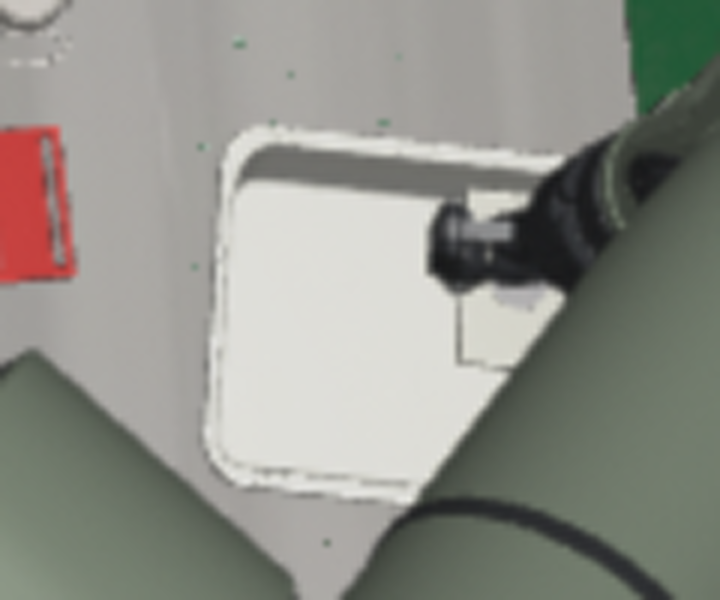

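The plate is over the tray, level, with the disc visible on top. Lowering to just above the floor.

Request:
carry_out([
  [[0,0,0.025,0.02,-0.02,0,30],[0,-0.001,0.024,0,0,0,30],[0,0,0.025,0,0,0,30],[0,0,0.025,0,0,0,30],[0,0,0.024,0,0,0,30],[0,0,0.02,0,0,0,30],[0,0,0.015,0,0,0,30],[0,0,0.01,0,0,0,30],[0,0,0,0,0,0,30],[0,0,0,0,0,0,30],[0,0,0,0,0,0,30]],
])

```text
time_s: 16.0
position: [0.4972, -0.3852, 0.0427]
tcp_rot: [0.07, 0.998, -0.002, 0.002]
contact_force: [1.0, 0.8, -1.6]
gripper_width: 0.0542
```

Run:
```python
from h import *
from pl import *
s=state();print(s["position"],Ro.from_quat(s["tcp_rot"]).as_matrix()[:,2],s["time_s"],s["gripper_width"],s["contact_force"])
```

```text
[ 0.49718476 -0.38515892  0.04270586] [ 0.00301563 -0.00471029 -0.99998436] 16.0 0.054222534450757046 [ 0.95408134  0.75521886 -1.58495025]
```

Request:
carry_out([
  [[0,0,0.006,-0.02,0.01,0,30],[0,0,0.004,0,0,0,30],[0,0,0.002,0,0,0,30],[0,0,0,0,0,0,30],[0,0,0,0,0,0,30]],
])

```text
time_s: 16.5
position: [0.4964, -0.3845, 0.0294]
tcp_rot: [0.07, 0.998, -0.0, 0.0]
contact_force: [0.8, -0.1, -1.5]
gripper_width: 0.0542
```

Request:
carry_out([
  [[0,0,0.001,0,0,0,30],[0,0,0.001,0,0,0,30],[0,0,0,0,0,0,30],[0,0,0,0,0,0,30]],
])

```text
time_s: 16.9
position: [0.4967, -0.3847, 0.0286]
tcp_rot: [0.07, 0.998, -0.0, 0.001]
contact_force: [-1.4, 2.3, 5.3]
gripper_width: 0.0543
```

Contact shows: the force went from -1.5 to +5.3 N at z = 0.0286, as expected. Releasing and lifting away.

Request:
carry_out([
  [[0,0,0,0,0,0,75],[0,0,0,0,0,0,85],[0,0,0,0,0,0,85],[0,0,0,0,0,0,85],[0,0,-0.01,0,0,0,85],[0,0,-0.03,0,0,0,85],[0,0,-0.04,0,0,0,85],[0,0,-0.045,0,0,0,85],[0,0,-0.045,0,0,0,85],[0,0.045,0,0,0,0,85],[0,0.045,0,0,0,0,85],[0,0.045,0,0,0,0,85],[0,0.045,0,0,0,0,85],[0,0.045,0,0,0,0,85],[0,0.045,0,0,0,0,85],[0,0.045,0,0,0,0,85],[0,0,0,0,0,0,85]],
])

```text
time_s: 18.6
position: [0.5404, -0.0676, 0.1983]
tcp_rot: [0.066, 0.998, 0.001, 0.001]
contact_force: [0.5, -0.1, -0.5]
gripper_width: 0.0728
```

Run:
```python
from h import *
s=state();print(s["position"],s["time_s"],s["gripper_width"],s["contact_force"])
d=snap("side");t=snap("top");save(d,"pics/s11.png",(280,130,400,230),6);save(t,"pics/t11.png",None,1.25);save(t,"pics/t11c.png",(390,170,500,260),7)
```

```text
[ 0.54042996 -0.06761003  0.19829846] 18.6 0.07282560597267337 [ 0.54049455 -0.13964857 -0.51758628]
```

View pics/t11.png

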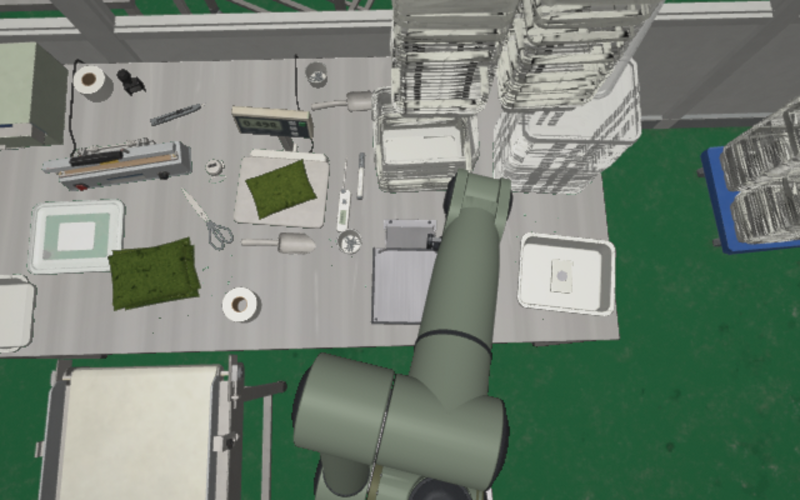

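View pics/t11c.png

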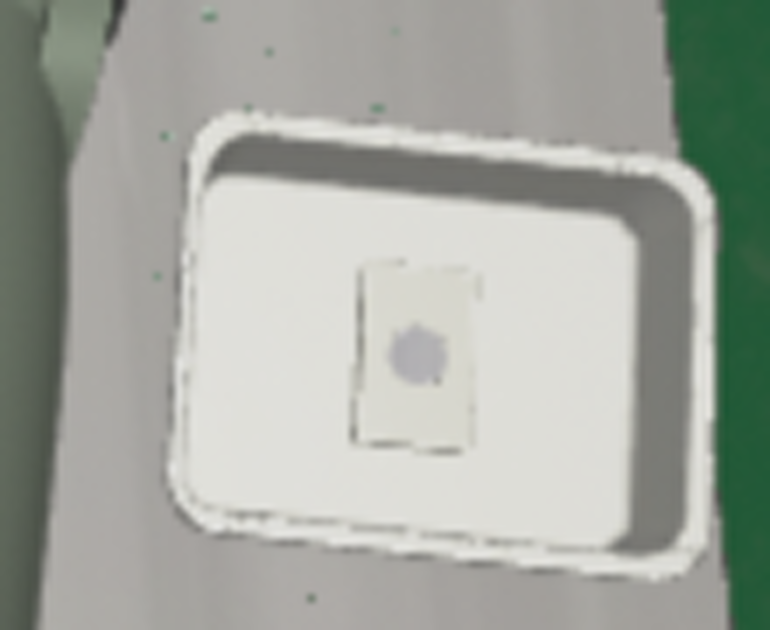

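View pics/s11.png

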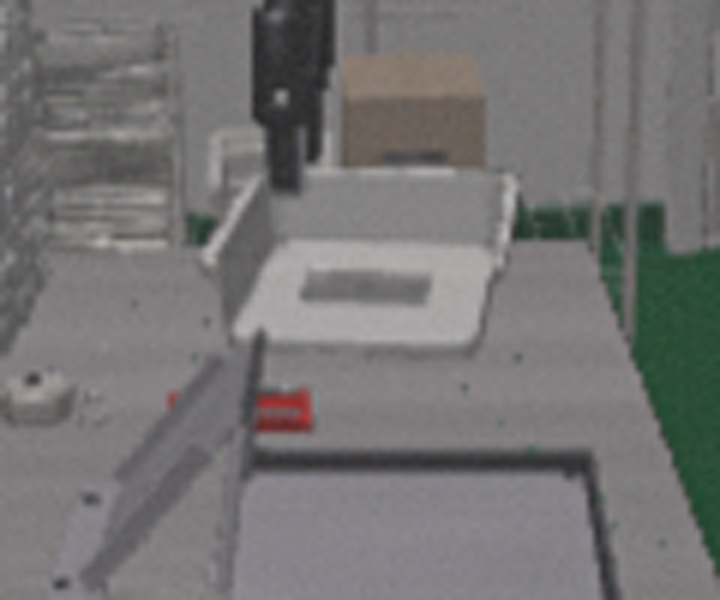

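In the top view the plate lies disc up near mid-tray (disc at crop (418,353)). In the side view it shows oddly grey at (365,287), so I'll look closer.

Run:
```python
from h import *
d=snap("side");t=snap("top")
u0,v0,k=310,160,13
im=cv2.resize(d["frame"][v0:v0+30,u0:u0+58,::-1],None,fx=k,fy=k,interpolation=cv2.INTER_CUBIC)
a=im.copy();P=np.array([.4967,-.3847]);y=-.14;c,sn=np.cos(y),np.sin(y)
for z in(.006,.018):
    q=[(proj(d,[P[0]+c*lx-sn*ly,P[1]+sn*lx+c*ly,z])-[u0,v0]+.5)*k-.5 for lx,ly in((.045,.028),(-.045,.028),(-.045,-.028),(.045,-.028),(.045,.028))]
    cv2.polylines(a,[np.int32(q)],False,(0,0,255) if z>.01 else (0,255,0),1,cv2.LINE_AA)
cv2.imwrite("pics/c12.png",np.vstack([im,a])[:600*2][:780])
# top corners at z=.018
tt=lambda x,y:(390+(x+.5)/7-.5,170+(y+.5)/7-.5)
C=np.array([onz(t,*tt(*p),.018) for p in((362,262),(481,270),(470,450),(352,443))]);print(C,C.mean(0),np.linalg.norm(np.diff(C,axis=0),axis=1))
print(state()["time_s"])
```

```text
[[ 0.54478996 -0.36161944  0.018     ]
 [ 0.53921494 -0.42010728  0.018     ]
 [ 0.45012282 -0.40634039  0.018     ]
 [ 0.45508551 -0.34902321  0.018     ]] [ 0.49730331 -0.38427258  0.018     ] [0.05875294 0.09014951 0.05753163]
18.8
```

View pics/c12.png

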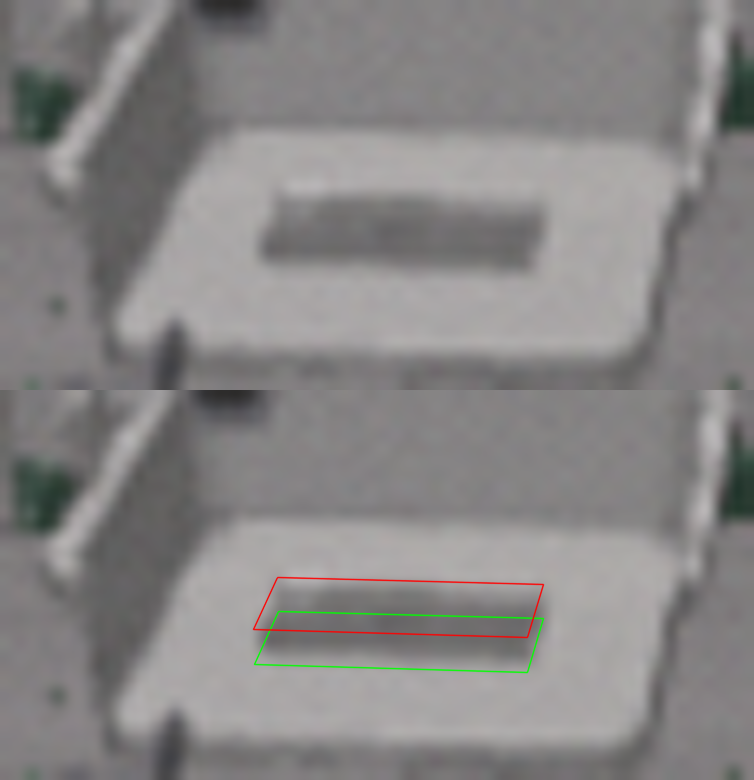

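The plate's outline fits a flat plate standing on the tray floor. The greyness looks like shading. Top view gives 58 x 90 mm centred at (0.497, -0.384), and nothing else has moved. I'm handing the job in.

```bash
python3 -c "
from h import *
print(sign_off(),state()['time_s'])"
```

```text
the job is handed in; nothing more can be done
the job is handed in; nothing more can be done
```

The plate is now disc up on the floor of the empty white tray, and I handed the job in at about 19 s of the 48 s allowed.

**What I did:** I gripped the plate across its width and held it level about 28 mm out over the pan, with its underside about 50 mm above the ramp's top edge. I let it go at rest and it flipped once, coming to rest disc up in the pan. I then took it out and lowered it onto the tray floor until I felt light contact (about 7 N change), released it and backed the arm off.

**Last checks:**
- **Position:** the top picture shows the disc up and the plate in the middle of the tray. Its centre is at about (0.497, -0.384), within 1 mm of where I released it.
- **Flatness:** the plate's outline in the side picture fits one standing flat on the tray floor.
- **Other things:** by eye, the tub, scoop, label roll and tray look unmoved in the final top picture. I did not measure them or check the tally counter separately.

**Checks that disagreed:**
- In the last side picture the plate looked grey instead of white. I took this as shading, because its outline fits and the top view shows the disc.
- My first estimate from the side picture, with the plate in the gripper, gave a tilt of about 3°. An enlarged overlay showed it level to about 1°, so I went with that.

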